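Refit the count disc of a tablet counter

ROBOT

A 6-joint arm with a two-finger parallel gripper is mounted at the origin on the work surface. World frame = base frame: x ahead of the robot, y to its left, z up, the work surface at z = 0. Lengths are in m, angles in rad, forces in N, time in s.
With the tool pointing down it reaches from about 0.3 to 0.85 m from the base axis. Payload 5.4 kg.
Tool frame: the origin (TCP) lies midway between the tips of the shut fingers; the grasp point (between the pads) lies 19 mm behind it; y points along the fingers, x is the direction in which the jaws open and shut, and the axes are right-handed (so a half turn about y gives the same grasp; the last joint's range is limited). The gripper opens to 85 mm and grips with 20 to 120 N. Pads are 22 mm wide; open, the fingers measure 114 mm over their backs; the gripper's body (76 mm by 85 mm) begins 54 mm behind the grasp point. The pads swing forward as they close: fully open they stand 13 mm farther back than shut.
Start: joints at [1.091, 0.158, 1.597, -0, 1.386, -0.21], TCP at [0.153, 0.554, 0.198] pointing down, gripper open.
Joint ranges: [-2.91, 2.91], [-0.94, 2.29], [0.18, 2.7], [-1.29, 4.43], [0.17, 2.64], [-3, 3]. Speed limits (rad/s): [2.57, 2.57, 3.14, 3.14, 3.14, 3.14].

INTERFACE

Orientations are given as [roll, pitch, yaw] about the fixed x, y, z axes, in that order (R = Rz(yaw) Ry(pitch) Rx(roll)).
In Python, from station import robot gives the robot as it stands. The module is installed in compiled form; this text tells all that it offers.
- The arm moves only by the tool send_rows, never from a script. Its argument "moves" is text: rows parted by semicolons, each of 6 numbers parted by spaces: the shift along the tool's x, y, z in mm, then the turn, a rotation vector about the tool's x, y, z in rad. A call has 1 to 10 rows; each row shifts and turns the commanded pose from where the row before left it, along the tool's axes as they then stand; what a row does not reach is not made up. A row lasts 1/8 s, in which the tool goes at most 62.5 mm and 10.7 degrees, less where a joint would pass 70% of its speed; a pose out of reach is approached as far as the arm can. A call with a gripper value outside its range is refused whole. "claw" is the closure, from -1 (fully open) to 1 (shut), set as the call begins (left out, the last holds). The fingers move at their own pace and stop on an object; "grip_force" is the grip in N (left out, the last holds). Time passes only in rows, so rows that do not move let the fingers close. It gives the time, the measured TCP pose, the force and the opening at its end, in the units of the state.
- robot.observe(): the state, without advancing time (a new reading comes with each control period).
- robot.camera(name): name is "side" or "top" or "wrist"; returns a dict with "frame" (480x640x3 uint8, red, green, blue), "fx", "fy", "cx", "cy" (pixels), "world_from_camera" (4x4, takes a point from camera to world coordinates). Camera axes: x right, y down, z forward; pixel columns grow to the right and rows downward; lengths in m; the calibration is good to about 2 mm. A picture is of the moment at which its call begins. There is no depth.
- robot.hand_in(): hands the job in, once; it reports no verdict.
The state is a dict: "clock": time; "joint_positions": joint angles; "dq": joint speeds; "joint_efforts": joint torques, N m; "tool_pos": TCP position; "tool_rot": TCP orientation; "ft_force": force on the tool from outside, world axes, zero at the start; "torque": the same for the moment, N m; "width": opening from 0.0 (shut) to 1.0 (fully open).
Only numpy, scipy, OpenCV 4.12 (cv2) and the standard library are available. Lean on these libraries where they do the work, as an engineer would, in place of code of your own. Each camera call takes 0.05 s, during which the arm holds its last target. There are 200 camera calls.

TASK

The tablet counter has been cleaned: take its count disc from the steel dish, set it on the drive in the counter's bowl and ease it round until its hexagonal boss drops fully home and the disc lies flat, without leaning hard on the drive. Then let go of it and swing the orange gate back in over the disc until it meets its stop. Do not disturb the vial under the chute or the other medicine containers on the table.

Things in the scene. Friction and masses are not known exactly. Their poses are not given: they have to be found in the camera images.
- disc_grip (a point): Centre of the blue grip bar (44 mm long along this point's x, 16 wide along y, 30 tall) in the middle of the top of the loose white count disc, 0.3 kg, 180 mm across, 5 thick. The point is half-way up the bar: 15 mm above the disc's top face, 20 above its underside. Starts laid flat across the dish, z up.
- disc_boss (a point): Lowest point, at the centre, of the blue boss under the disc, 14 mm below the disc's underside (34 below point disc_grip). First a round pilot 4 mm deep, tapering from 38.6 mm across to 33 at its foot, above it a hexagon 10 mm deep, 40 across flats, two of its flats square to the bar's length.
- drive_seat (a point): Centre of the top face of the counter's drive hub, 150 mm above the table, z up. Home, the disc's underside lies on this face: the bar's centre is 20 mm above the point. Before that the pilot enters at any angle and the disc rests on its hexagon's corners, 10 mm too high. The bowl around has 196 mm inner width; its rim is 12 mm above the point.
- socket_floor (a point): Centre of the floor of the hub's hexagonal socket: 16 mm below drive_seat, 41.6 mm across flats. The hub stopped at any angle and its turn is NOT measured (this point turns with the housing only): turn the disc up to 30 degrees either way to find it; fits every 60 degrees, about 4 degrees to spare. A gear motor holds the hub; over 0.15 N m (leaning hard) it turns along.
- gate (a joint): Turn of the orange gate about its upright hinge, rad: 0 = shut on its stop (arm points at the hub's axis), larger = swung out, anticlockwise seen from above. Starts at 1.4 to 1.75; stays where left (friction 0.05 N m). The arm is 85 mm long, 5 thick, its lower edge 13 mm above point drive_seat, so it passes 8 mm over a disc that is home.
- gate_tab (a point): Centre of the round upright finger tab on the gate, 14 mm in diameter, 30 mm tall, 60 mm from the hinge axis; half-way up it, 45 mm above point drive_seat. With the gate shut the tab is 60 mm from the hub's axis.
- gate_hinge (a point): Point on the gate's upright hinge axis, at the height of the tab's centre, 120 mm from the hub's axis. Fixed to the counter.
- counter: White bench tablet counter, fixed; origin on the table under the hub's axis; x points out over the discharge chute, away from the console. Housing 250 x 240 mm, 126 high, the bowl on top; grey console on the -x side out to 205 mm; chute and vial on the +x side out to 200 mm.
- dish: Round stainless steel dish, fixed, 140 mm across and 50 tall, origin at the centre of its underside; the count disc lies on its rim.
- vial: White open plastic vial under the chute, 48 mm across, 82 tall, origin under its centre. Leave alone.
- jar: White tablet jar with screw cap, 72 mm across, 100 tall, origin under its centre. Leave alone.
- carton: White and pink medicine carton 60 x 110 x 55 mm, origin under its centre. Leave alone.
- amber: Amber bottle, 52 mm across, 110 tall, origin under its centre. Leave alone.
Mind the look-alikes: they are no part of the job. What is shaped like the part that bears disc_grip but turquoise or yellow is not meant.

How it is judged:
On the way, in this order (a step that is already met when the one before it is completed fails the run):
1. the count disc is fully home in the drive and flat, the gate still swung out (z of disc_grip in the frame of drive_seat between 0.0165 and 0.0225 m and horizontal distance between disc_grip and drive_seat below 0.003 m and angle between disc_grip's own z axis and vertical below 0.04 rad and value of joint gate above 1 rad), for 0.3 s.
2. then the gate is swung in to its stop over the disc (value of joint gate below 0.1 rad), for 0.2 s.
At the end, for the whole second after the job is handed in: The disc lies home and still in the drive: bar centre 20 mm above the drive seat (16.5 to 22.5 mm), within 3 mm of the hub's axis, tilted under 0.04 rad; the gate stands within 0.1 rad of its stop (z of disc_grip in the frame of drive_seat between 0.0165 and 0.0225 m and horizontal distance between disc_grip and drive_seat below 0.003 m and angle between disc_grip's own z axis and vertical below 0.04 rad and value of joint gate below 0.1 rad and linear speed of disc below 0.02 m/s); the robot touches nothing.
It fails at once if the disc is pressed on the counter and its drive with more than 50 N (contact force between disc and counter above 50 N).
It fails at once if the vial is moved more than 20 mm (distance of vial from where it was at the start of the episode above 0.02 m).
It fails at once if the jar is moved more than 20 mm (distance of jar from where it was at the start of the episode above 0.02 m).
It fails at once if the carton is moved more than 20 mm (distance of carton from where it was at the start of the episode above 0.02 m).
It fails at once if the amber is moved more than 20 mm (distance of amber from where it was at the start of the episode above 0.02 m).
It also fails if it takes over 72 s, if anything falls off the work surface, if the arm or the gripper's body presses on something with over 40 N, if the wrist force passes 120 N, or if a joint passes its speed limit or range.

## Working session

There is one attempt and no reset: what is moved stays moved. The work goes in short steps, Python scripts to look and compute and a tool call to move; the robot and the scene stay as the last step left them, time stands still between calls to the robot, and variables do not carry over. Pictures are saved under pics/ and viewed, about 8 in all and at most 12, crops included, and the job is handed in when it is done.

Besides the shell and the picture viewer there is one more tool, called after "Request:" as name(argument=value, ...) on one line, values as JSON. send_rows: Moves the arm, as the interface text tells. Its arguments: {"type":"object","properties":{"moves":{"type":"string"},"claw":{"type":"number"},"grip_force":{"type":"number"}},"required":["moves"]}

```bash
mkdir -p pics; cat > h.py <<'E'
import numpy as np, cv2
from station import robot
def cam(n,save=None):
    c=robot.camera(n); 
    if save: cv2.imwrite('pics/'+save,c['frame'][:,:,::-1])
    return c
def ray(c,u,v,z):
    T=np.array(c['world_from_camera']); d=T[:3,:3]@np.array([(u-c['cx'])/c['fx'],(v-c['cy'])/c['fy'],1]); o=T[:3,3]
    return o+d*(z-o[2])/d[2]
def proj(c,p):
    T=np.linalg.inv(np.array(c['world_from_camera'])); q=T[:3,:3]@np.array(p)+T[:3,3]
    return np.array([c['fx']*q[0]/q[2]+c['cx'],c['fy']*q[1]/q[2]+c['cy']])
E
python3 - <<'E'
from h import *
import pickle
d={n:cam(n) for n in ('top','side','wrist')}
pickle.dump(d,open('c0.pkl','wb'))
a=np.hstack([cv2.resize(d[n]['frame'],(400,300)) for n in('side','wrist')])
cv2.imwrite('pics/a0.png',a[:,:,::-1]); cv2.imwrite('pics/t0.png',d['top']['frame'][:,:,::-1])
for n in d: print(n,d[n]['fx'],d[n]['cx'],d[n]['cy'],np.round(d[n]['world_from_camera'],3).tolist())
print(robot.observe())
E
```

```text
top 451.26409303511485 320.3505367914938 230.28773964522296 [[0.025, -0.981, 0.194, 0.303], [-1.0, -0.026, -0.003, 0.008], [0.008, -0.193, -0.981, 1.524], [0.0, 0.0, 0.0, 1.0]]
side 591.8707378952357 321.6033922887645 234.85025902998717 [[-0.922, -0.252, 0.295, 0.114], [-0.388, 0.592, -0.707, 1.155], [0.004, -0.766, -0.643, 1.168], [0.0, 0.0, 0.0, 1.0]]
wrist 335.97105792449537 321.0530183653182 238.24830778600628 [[0.267, 0.929, 0.255, 0.087], [0.964, -0.257, -0.072, 0.572], [-0.002, 0.265, -0.964, 0.374], [0.0, 0.0, 0.0, 1.0]]
{'clock': 0.15, 'joint_positions': array([ 1.09090604e+00,  1.58887302e-01,  1.59793523e+00,  1.88840540e-05,
        1.38621776e+00, -2.10075780e-01]), 'dq': array([ 0.00053072, -0.00223668, -0.00321995, -0.00027387, -0.00054292,
       -0.00127174]), 'joint_efforts': array([-1.77116531e-04, -3.96381605e+01, -3.31782031e+01, -3.87558712e-04,
        5.58162064e-03,  7.00288382e-06]), 'tool_pos': array([0.15302825, 0.55373481, 0.19745654]), 'tool_rot': array([-1.57047630e+00,  1.41193687e-03,  1.30097857e+00]), 'ft_force': array([-0.47452129,  0.64566122,  0.67012963]), 'torque': array([ 0.00568677,  0.00195837, -0.0048474 ]), 'width': 1.0000321235680167}
```

View pics/t0.png

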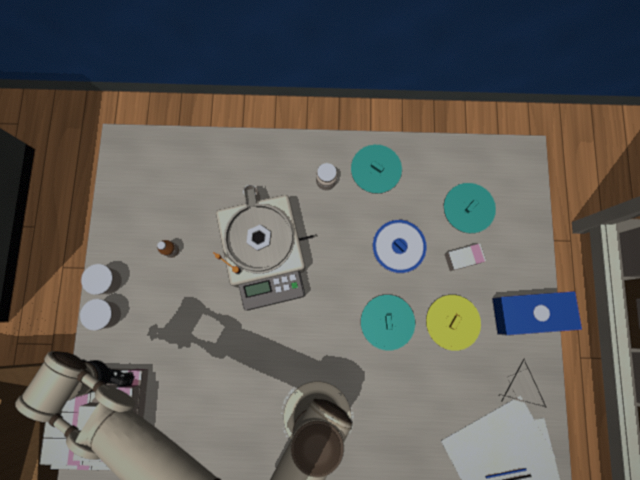

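View pics/a0.png

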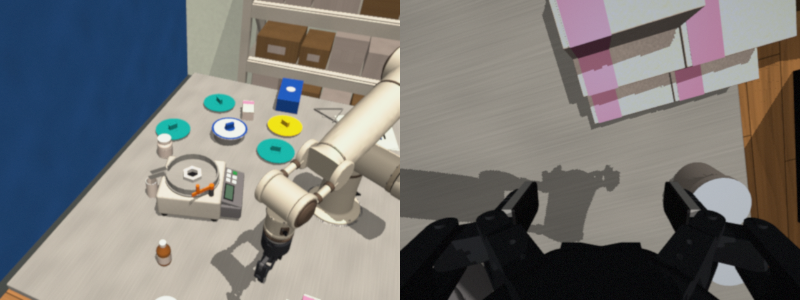

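The top view shows the white disc with a blue bar at (400,246), the turquoise look-alikes at (377,168), (470,208) and (388,321), and the yellow one at (454,322). The counter's hub is at (258,238), with the orange gate at about (228,262). The white disc is the only one on a dish, so it is the one meant. I'll confirm that in a crop and measure.

```bash
cat > m.py <<'E'
from h import *
import pickle
d=pickle.load(open('c0.pkl','rb'))
def comps(c,m,box,amin=8):
    x0,y0,x1,y1=box; mm=np.zeros(m.shape,np.uint8); mm[y0:y1,x0:x1]=m[y0:y1,x0:x1]
    n,l,s,ce=cv2.connectedComponentsWithStats(mm); 
    return [(i,s[i,4],ce[i],l==i) for i in range(1,n) if s[i,4]>=amin]
def hsv(c): return cv2.cvtColor(c['frame'],cv2.COLOR_RGB2HSV)
boxes={'top':((370,215,430,278),(205,185,310,310)),'side':((330,180,400,235),(230,230,390,350))}
if __name__=='__main__':
  for n in('top','side'):
    c=d[n];h=hsv(c)
    blue=((h[...,0]>100)&(h[...,0]<125)&(h[...,1]>130)&(h[...,2]>40)).astype(np.uint8)
    for i,a,ce,l in comps(c,blue,boxes[n][0]):
        v,u=np.nonzero(l); P=np.array([ray(c,x,y,0.085)[:2] for x,y in zip(u,v)])
        w,V=np.linalg.eigh(np.cov(P.T)) 
        print(n,'blue',a,ce,'bbox',u.min(),u.max(),v.min(),v.max(),'z.07',ray(c,*ce,.07)[:2],'z.085',ray(c,*ce,.085)[:2],'yaw',np.degrees(np.arctan2(V[1,1],V[0,1])),'len',np.sqrt(12*w))
    org=((h[...,0]<20)&(h[...,1]>170)&(h[...,2]>90)).astype(np.uint8)
    for i,a,ce,l in comps(c,org,boxes[n][1]): print(n,'orange',a,ce,'z.18',ray(c,*ce,.18)[:2])
    drk=(h[...,2]<70).astype(np.uint8)
    b=(245,225,275,255) if n=='top' else (285,265,325,290)
    for i,a,ce,l in comps(c,drk,b): print(n,'dark',a,ce,ray(c,*ce,.15)[:2],ray(c,*ce,.134)[:2])
  c=d['top']['frame']; s=d['side']['frame']
  f=lambda im,b:cv2.resize(im[b[1]:b[3],b[0]:b[2]],(400,300),interpolation=cv2.INTER_CUBIC)
  I=np.vstack([np.hstack([f(c,(202,195,322,285)),f(c,(360,215,440,275))]),np.hstack([f(s,(230,235,390,355)),f(s,(310,170,430,260))])])
  cv2.imwrite('pics/crop1.png',I[:,:,::-1])
E
python3 m.py
```

```text
top blue 331 [398.88519637 245.82175227] bbox 373 425 220 271 z.07 [ 0.54523697 -0.25452118] z.085 [ 0.54273955 -0.25181082] yaw 91.98557792503459 len [0.19975514 0.2029951 ]
top blue 166 [399.15060241 245.64457831] bbox 392 406 239 252 z.07 [ 0.54584633 -0.25539448] z.085 [ 0.54334262 -0.2526751 ] yaw 89.70902065272189 len [0.04050105 0.04170797]
top orange 9 [217.55555556 255.88888889] z.18 [0.48199279 0.30965722]
top orange 24 [235.29166667 268.95833333] z.18 [0.44416308 0.25419295]
top dark 115 [257.90434783 236.88695652] [0.54837168 0.19601688] [0.55122719 0.19820332]
side blue 41 [342.04878049 206.58536585] bbox 339 349 195 216 z.07 [ 0.61139121 -0.19931066] z.085 [ 0.60459    -0.18080493] yaw 119.90398021863584 len [0.02112713 0.10292755]
side blue 140 [367.40714286 202.22857143] bbox 361 374 196 208 z.07 [ 0.54742542 -0.25067348] z.085 [ 0.54149841 -0.23146579] yaw 101.66257839487132 len [0.03633596 0.05920171]
side blue 36 [391.91666667 207.80555556] bbox 386 394 197 217 z.07 [ 0.46917218 -0.2532611 ] z.085 [ 0.46431463 -0.23401804] yaw 101.68170420252817 len [0.01811233 0.10005246]
side orange 243 [324.26337449 302.97942387] z.18 [0.46709098 0.29020805]
side dark 45 [307.75555556 277.88888889] [0.54765394 0.20192729] [0.55447671 0.18694495]
```

View pics/crop1.png

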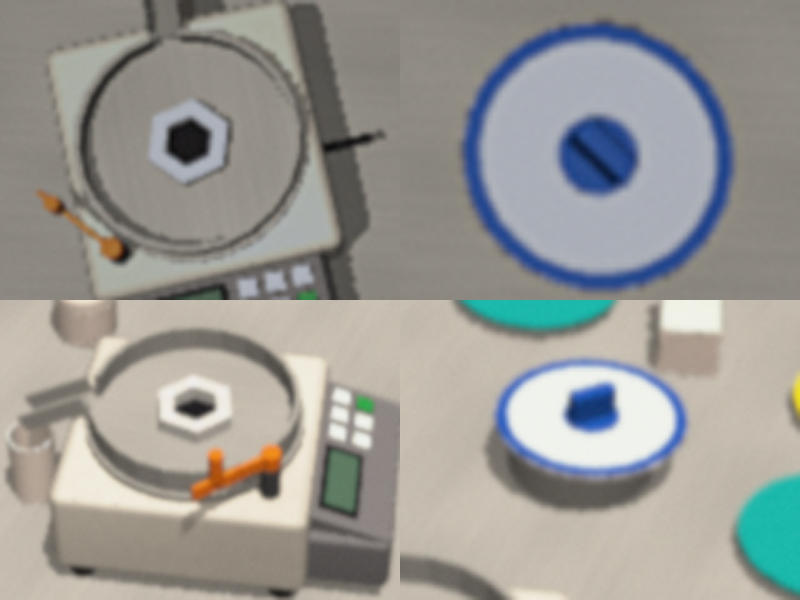

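The crops confirm it: the white disc with the blue rim and blue bar lies on the steel dish. The bar runs from upper left to lower right in the top view. The gate hinge is at (235,269) and the tab at (218,256), which puts the gate at about 1.47 rad and the hinge 0.119 m from the hub, as described. Next I raise the arm and look at the hub with the wrist camera.

Request:
send_rows(moves="0 -60 0 0 0 0;0 -60 0 0 0 0;0 -50 0 0 0 0", claw=-1)

```text
clock: 0.52
tool_pos: [0.1532, 0.5541, 0.3705]
tool_rot: [-1.571, -0.001, 1.301]
ft_force: [-0.5, -0.2, -0.6]
width: 1.005
```

Request:
send_rows(moves="-26.5 0 -49 0 0 0;-26.5 0 -49 0 0 0;-26.5 0 -49 0 0 0;-26.5 0 -49 0 0 0;-26.5 0 -49 0 0 0;-26.5 0 -49 0 0 0;-26.5 0 -49 0 0 0;-26.5 0 -49 0 0 0;-26.5 0 -49 0 0 0;0 0 0 0 0 0")

```text
clock: 1.78
tool_pos: [0.5164, 0.2039, 0.3667]
tool_rot: [-1.569, 0.002, 1.296]
ft_force: [-0.5, 0.9, -0.1]
width: 1.001
```

```bash
python3 - <<'E'
from h import *
import pickle
c=cam('wrist','w1.png'); pickle.dump(c,open('w1.pkl','wb'))
s=robot.observe(); print(s['clock'],s['tool_pos'],s['tool_rot'],np.round(c['world_from_camera'],3).tolist())
print(proj(c,[.549,.197,.15]))
E
```

```text
1.825 [0.51524924 0.20561651 0.36724947] [-1.56892964e+00  5.61051806e-04  1.29813742e+00] [[0.272, 0.928, 0.253, 0.451], [0.962, -0.262, -0.073, 0.222], [-0.002, 0.264, -0.965, 0.543], [0.0, 0.0, 0.0, 1.0]]
[323.46916307 233.13014203]
```

View pics/w1.png

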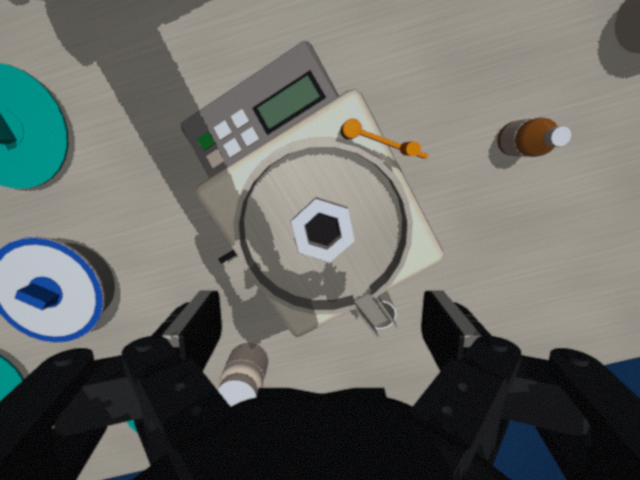

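The wrist view shows the hub hexagon at (323,230), the gate hinge at (351,129), the tab at (411,149) and the bar at (40,293). I'll measure the hub centre, the hexagon angle and the gate.

```bash
cat > hx.py <<'E'
from h import *
import pickle,sys
c=pickle.load(open('w1.pkl','rb')); im=c['frame']; h=cv2.cvtColor(im,cv2.COLOR_RGB2HSV)
def hexfit(mask,z,sel):
    n,l,s,ce=cv2.connectedComponentsWithStats(mask)
    i=l[sel[1],sel[0]]; m=(l==i).astype(np.uint8)
    k,_=cv2.findContours(m,cv2.RETR_EXTERNAL,cv2.CHAIN_APPROX_NONE); k=max(k,key=len)
    P=np.array([ray(c,u,v,z)[:2] for u,v in k[:,0]]); 
    full=np.zeros_like(m); cv2.drawContours(full,[k],-1,1,-1); v,u=np.nonzero(full)
    C=np.array([ray(c,a,b,z)[:2] for a,b in zip(u,v)]).mean(0)
    d=P-C; th=np.arctan2(d[:,1],d[:,0]); r=np.hypot(*d.T)
    corner=np.angle(np.sum(r**6*np.exp(6j*th)))/6
    return C,np.degrees(corner)%60,r.min()*2,r.max()*2,len(k)
b=(h[...,2]>140)&(h[...,1]<60)
box=np.zeros(b.shape,bool); box[190:270,285:362]=1
dark=((h[...,2]<70)&box).astype(np.uint8); white=((im.min(2)>125)&(im[...,2].astype(int)>=im[...,0]-5)&box).astype(np.uint8)
print('dark z.15',hexfit(dark,.15,(323,230)))
hole=white|dark
v,u=np.nonzero(white&1); 
print('outer',hexfit(white,.15,(303,238)))
for t in(110,140,160):
    w=((im.min(2)>t)&box).astype(np.uint8); print(t,w.sum(),im[238,303],im[238,280])
org=((h[...,0]<20)&(h[...,1]>170)&(h[...,2]>90)).astype(np.uint8)
for name,x,y in(('hinge',351,129),('tab',412,148)): print(name,ray(c,x,y,.21)[:2],ray(c,x,y,.18)[:2])
blue=((h[...,0]>100)&(h[...,0]<125)&(h[...,1]>130)&(h[...,2]>40))
print(ray(c,40,293,.07))
I=np.hstack([cv2.resize(im[180:280,275:375],(400,400)),cv2.resize(np.dstack([white*255,dark*255,white*0])[180:280,275:375],(400,400))])
cv2.imwrite('pics/hx.png',I[:,:,::-1])
E
python3 hx.py
```

```text
dark z.15 (array([0.54450448, 0.19724549]), np.float64(56.791962391325725), np.float64(0.03397697791572291), np.float64(0.042689497406024964), 92)
outer (array([0.54526038, 0.1969058 ]), np.float64(56.76280237545483), np.float64(0.06842004028470919), np.float64(0.08245702196090567), 181)
110 5169 [191 198 208] [162 158 148]
140 4922 [191 198 208] [162 158 148]
160 1943 [191 198 208] [162 158 148]
hinge [0.44341332 0.25329093] [0.44271805 0.25608454]
tab [0.47607826 0.30516147] [0.4783241  0.31262544]
[ 0.54214204 -0.25117128  0.07      ]
```

Request:
send_rows(moves="0 0 0 0 0.174 0;0 0 0 0 0.174 0;0 0 0 0 0.174 0;0 0 0 0 0.174 0;0 0 0 0 0.174 0;0 0 0 0 0.174 0;0 0 0 0 0.174 0;0 0 0 0 0.174 0;0 0 0 0 0.174 0;0 0 0 0 0.174 0")

```text
clock: 3.08
tool_pos: [0.5136, 0.2082, 0.3684]
tool_rot: [-1.57, 0.0, -0.443]
ft_force: [-0.8, -0.1, -0.1]
width: 1.0
```

Request:
send_rows(moves="0 0 0 0 0.174 0;0 0 0 0 0.174 0;43 0 -33.5 0 0 0;43 0 -33.5 0 0 0;43 0 -33.5 0 0 0;43 0 -33.5 0 0 0;43 0 -33.5 0 0 0;43 0 -33.5 0 0 0;43 0 -33.5 0 0 0;43 0 -33.5 0 0 0")

```text
clock: 4.32
tool_pos: [0.568, -0.226, 0.3685]
tool_rot: [-1.57, -0.0, -0.785]
ft_force: [0.1, 0.4, -0.1]
width: 1.002
```

Request:
send_rows(moves="0 50 0 0 0 0;0 50 0 0 0 0;0 0 0 0 0 0;0 0 0 0 0 0")

```text
clock: 4.82
tool_pos: [0.5688, -0.2256, 0.2709]
tool_rot: [-1.57, -0.003, -0.786]
ft_force: [-0.2, -0.5, 0.1]
width: 0.998
```

```bash
python3 - <<'E'
from h import *
import pickle
c=cam('wrist','w2.png'); pickle.dump(c,open('w2.pkl','wb'))
s=robot.observe(); print(s['clock'],s['tool_pos'],s['tool_rot'])
print(proj(c,[.545,-.253,.07]))
E
```

```text
4.875 [ 0.56927347 -0.22607319  0.27182721] [-1.56960948 -0.00521862 -0.78586933]
[323.40436312 237.21571576]
```

View pics/w2.png

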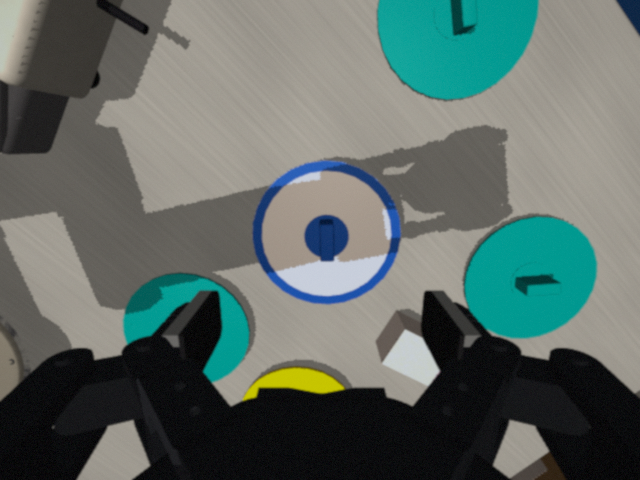

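The disc is centred at about (327,232), and the bar at (327,238) runs nearly vertical in the picture, so it is almost square to the jaws. Now the fine measurement.

```bash
python3 - <<'E'
from h import *
import pickle
c=pickle.load(open('w2.pkl','rb')); im=c['frame']; h=cv2.cvtColor(im,cv2.COLOR_RGB2HSV)
blue=((h[...,0]>100)&(h[...,0]<128)&(h[...,1]>120)).astype(np.uint8); blue[:, :240]=0; blue[:,415:]=0; blue[:150]=0; blue[315:]=0
k,_=cv2.findContours(blue,cv2.RETR_EXTERNAL,cv2.CHAIN_APPROX_NONE); k=max(k,key=len)[:,0]
P=np.array([ray(c,u,v,.054)[:2] for u,v in k]).astype(np.float32)
# circle fit
A=np.c_[2*P,np.ones(len(P))]; s=np.linalg.lstsq(A,(P**2).sum(1),rcond=None)[0]
print('disc centre',s[:2],'R',np.sqrt(s[2]+s[0]**2+s[1]**2))
g=im[212:266,302:352]; v=g.max(2)
print('blue channel rows'); 
for y in range(218,262,6): print(y,im[y,310:346,2].tolist())
cv2.imwrite('pics/bar.png',cv2.resize(g,(500,540),interpolation=cv2.INTER_CUBIC)[:,:,::-1])
E
```

```text
disc centre [ 0.54541772 -0.25740385] R 0.08845737729850604
blue channel rows
218 [139, 139, 136, 131, 121, 114, 113, 113, 108, 110, 107, 102, 102, 100, 99, 99, 97, 96, 97, 99, 100, 100, 105, 108, 110, 110, 111, 112, 119, 128, 135, 140, 139, 141, 141, 140]
224 [110, 110, 109, 110, 108, 111, 110, 110, 101, 85, 76, 76, 76, 79, 78, 78, 79, 81, 82, 82, 83, 80, 82, 94, 106, 110, 111, 110, 112, 113, 111, 111, 110, 112, 119, 128]
230 [109, 110, 109, 109, 108, 110, 110, 111, 106, 101, 102, 104, 109, 110, 110, 108, 111, 111, 110, 111, 111, 109, 104, 98, 101, 109, 112, 110, 111, 112, 110, 111, 111, 111, 110, 111]
236 [109, 111, 111, 107, 109, 110, 111, 110, 107, 100, 96, 103, 108, 109, 108, 110, 109, 110, 109, 110, 110, 109, 101, 91, 95, 106, 108, 111, 111, 110, 110, 109, 110, 109, 108, 108]
242 [108, 108, 108, 109, 109, 109, 110, 112, 106, 98, 94, 101, 105, 110, 110, 109, 109, 112, 109, 108, 110, 109, 101, 95, 97, 107, 110, 109, 110, 110, 110, 109, 110, 109, 110, 110]
248 [110, 110, 110, 109, 107, 109, 110, 109, 104, 97, 91, 100, 107, 106, 108, 107, 107, 108, 109, 110, 108, 109, 102, 95, 97, 105, 110, 109, 108, 109, 110, 109, 110, 112, 120, 131]
254 [137, 136, 134, 130, 121, 116, 111, 110, 106, 101, 96, 101, 106, 108, 108, 107, 109, 107, 109, 109, 108, 107, 101, 96, 100, 107, 114, 119, 126, 129, 136, 138, 138, 138, 138, 136]
260 [136, 138, 137, 138, 142, 145, 148, 161, 185, 184, 156, 129, 121, 123, 122, 122, 121, 124, 123, 124, 123, 127, 133, 155, 190, 213, 217, 212, 196, 173, 150, 144, 143, 141, 141, 144]
```

View pics/bar.png

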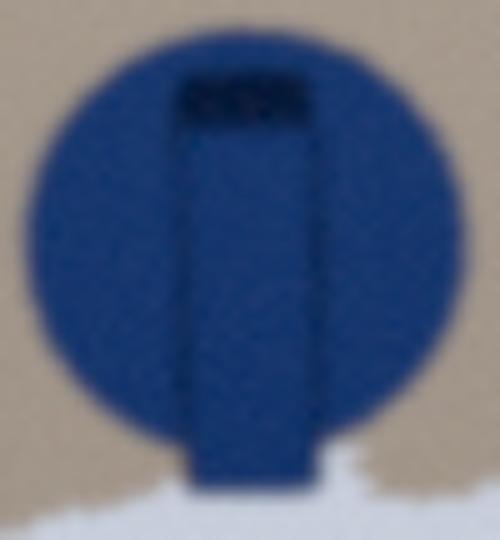

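```bash
python3 - <<'E'
from h import *
import pickle
c=pickle.load(open('w2.pkl','rb'))
q=[(18.3,12.8),(31.2,12.8),(31.8,48.8),(18.8,48.8)]
W=np.array([ray(c,302+a-.4,212+b-.4,.085)[:2] for a,b in q]); print(W, W.mean(0))
f=W[:2].mean(0);n=W[2:].mean(0);d=f-n; print('len',np.linalg.norm(d),'yaw',np.degrees(np.arctan2(d[1],d[0])), np.linalg.norm(W[0]-W[1]),np.linalg.norm(W[2]-W[3]))
t=robot.observe(); p=t['tool_pos']; y=t['tool_rot'][2]
e=np.r_[W.mean(0)-p[:2]]; print('to tool x',e@[np.cos(y),np.sin(y)],'tool z',e@[-np.sin(y),np.cos(y)],p,y)
E
```

```text
[[ 0.55542997 -0.23686561]
 [ 0.56550571 -0.2469706 ]
 [ 0.53648788 -0.27745671]
 [ 0.52603146 -0.26696383]] [ 0.54586376 -0.25706419]
len 0.0420800726196059 yaw 46.043709987581934 0.014269943647034185 0.01481341001200747
to tool x 0.005378905482323195 tool z -0.03846458059894636 [ 0.56927347 -0.22607319  0.27182721] -0.7858693338554377
```

Request:
send_rows(moves="5.4 0 -38.5 0 -0.018 0;0 50 0 0 0 0;0 50 0 0 0 0;0 50 0 0 0 0;0 40 0 0 0 0;0 15 0 0 0 0;0 5 0 0 0 0;0 0 0 0 0 0")

```text
clock: 5.88
tool_pos: [0.5458, -0.258, 0.0604]
tool_rot: [-1.57, -0.004, -0.769]
ft_force: [-0.7, 0.5, 0.7]
width: 1.002
```

Request:
send_rows(moves="0 0 0 0 0 0;0 0 0 0 0 0;0 0 0 0 0 0;0 0 0 0 0 0;0 0 0 0 0 0;0 0 0 0 0 0;0 0 0 0 0 0;0 0 0 0 0 0", claw=1, grip_force=60)

```text
clock: 6.88
tool_pos: [0.5443, -0.257, 0.0582]
tool_rot: [-1.571, 0.0, -0.769]
ft_force: [0.2, -0.3, 0.3]
width: -0.002
```

Request:
send_rows(moves="0 -10 0 0 0 0;0 -30 0 0 0 0;0 -50 0 0 0 0;0 -60 0 0 0 0;0 -60 0 0 0 0;0 -30 0 0 0 0;0 0 0 0 0 0;0 0 0 0 0 0")

```text
clock: 7.88
tool_pos: [0.5438, -0.2567, 0.297]
tool_rot: [-1.571, 0.002, -0.769]
ft_force: [-0.6, 0.0, -1.1]
width: 0.002
```

```bash
python3 - <<'E'
from h import *
import pickle
d={n:cam(n) for n in('side','wrist')}; pickle.dump(d,open('c3.pkl','wb'))
s=robot.observe(); print(s['clock'],s['tool_pos'],s['tool_rot'],s['ft_force'],s['torque'],s['width'])
p=proj(d['side'],s['tool_pos']).astype(int); x0=max(0,min(p[0]-100,440)); y0=max(0,min(p[1]-75,330))
a=cv2.resize(d['side']['frame'][y0:y0+150,x0:x0+200],(400,300)); b=cv2.resize(d['wrist']['frame'],(400,300))
cv2.imwrite('pics/g1.png',np.hstack([a,b])[:,:,::-1]); print(x0,y0)
E
```

```text
7.975 [ 0.54354619 -0.25651192  0.29601455] [-1.57130551  0.00371739 -0.76902889] [-0.91220408  0.26992698 -0.30193234] [0.00988274 0.03504995 0.00833386] 0.0002482224397286128
273 62
```

View pics/g1.png

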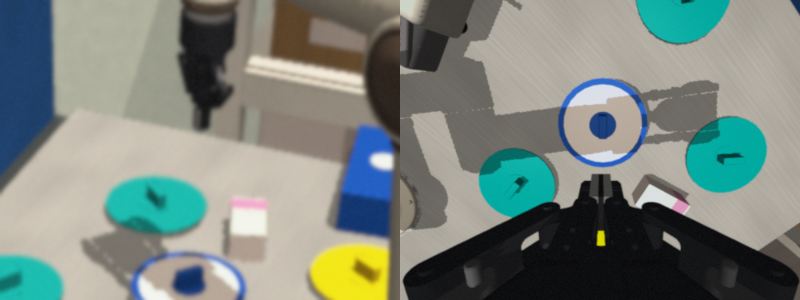

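The gripper shut on nothing (width 0), and the disc is still on the dish. I'll compare the fingertip's pixel with the projected TCP and re-measure the disc.

```bash
python3 - <<'E'
from h import *
import pickle
d=pickle.load(open('c3.pkl','rb')); c=d['wrist']; im=c['frame']
p=np.array([0.54354619,-0.25651192,0.29601455]); print('tcp px',proj(c,p),'below .085',proj(c,[p[0],p[1],.085]))
for n,box in(('wrist',(240,110,400,280)),):
    h=cv2.cvtColor(d[n]['frame'],cv2.COLOR_RGB2HSV)
    b=((h[...,0]>100)&(h[...,0]<128)&(h[...,1]>120)).astype(np.uint8); m=np.zeros_like(b); x0,y0,x1,y1=box; m[y0:y1,x0:x1]=b[y0:y1,x0:x1]
    k,_=cv2.findContours(m,cv2.RETR_EXTERNAL,cv2.CHAIN_APPROX_NONE); k=max(k,key=len)[:,0]
    for z in(.04,.054,.07):
        P=np.array([ray(d[n],u,v,z)[:2] for u,v in k]); A=np.c_[2*P,np.ones(len(P))]; s=np.linalg.lstsq(A,(P**2).sum(1),rcond=None)[0]
        print(z,s[:2],np.sqrt(s[2]+s[0]**2+s[1]**2))
# side stereo of bar top
g=cam('side'); h=cv2.cvtColor(g['frame'],cv2.COLOR_RGB2HSV)
b=((h[...,0]>100)&(h[...,0]<125)&(h[...,1]>130)).astype(np.uint8)[188:215,355:382]; v,u=np.nonzero(b); print('side centre',u.mean()+355,v.mean()+188)
print('expect bar centre',proj(g,[.5457,-.2572,.07]))
a=cv2.resize(im[80:300,240:400],(400,550),interpolation=cv2.INTER_CUBIC); e=cv2.resize(g['frame'][170:235,330:400],(400,371),interpolation=cv2.INTER_CUBIC)
e=np.vstack([e,np.zeros((179,400,3),np.uint8)]); cv2.imwrite('pics/g2.png',np.hstack([a,e])[:,:,::-1])
E
```

```text
tcp px [322.20646507 269.04714719] below .085 [322.34589392 204.67166338]
0.04 [ 0.54420765 -0.2589157 ] 0.09134818569191444
0.054 [ 0.5456922  -0.25728709] 0.08839162369251466
0.07 [ 0.54738883 -0.25542581] 0.08501269569320462
side centre 367.54609929078015 202.21985815602838
expect bar centre [368.63668373 201.1936621 ]
```

View pics/g2.png

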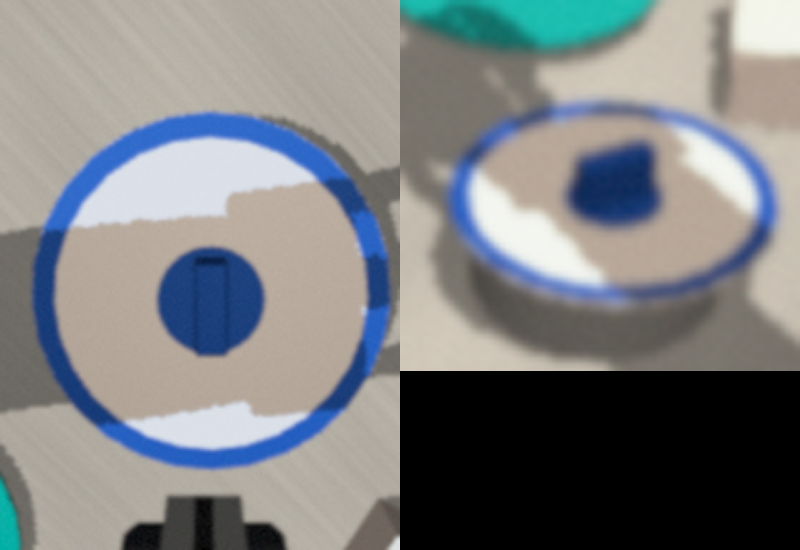

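```bash
python3 - <<'E'
from h import *
import pickle
d=pickle.load(open('c3.pkl','rb')); p=np.array([0.5436,-0.2565,0.296])
g=d['side']['frame'].max(2)
for k in(0,.01,.02,.03,.04,.05): print(k,proj(d['side'],p+[0,0,k]).round(1),proj(d['wrist'],p+[0,0,k]).round(1),'+z11',proj(d['wrist'],p+[.0077,.0077,k]).round(1))
for v in range(112,142,2): print(v,g[v,362:386].tolist())
w=d['wrist']['frame'].max(2)
print('wrist');
for v in range(244,330,4): print(v,w[v,300:346:3].tolist())
E
```

```text
0 [373.6 137.8] [322.3 269. ] +z11 [322.6 250.4]
0.01 [373.8 134.7] [322.2 275.7] +z11 [322.6 256.2]
0.02 [374.  131.6] [322.2 283.1] +z11 [322.6 262.6]
0.03 [374.2 128.5] [322.2 291.5] +z11 [322.6 269.9]
0.04 [374.5 125.4] [322.2 300.9] +z11 [322.6 278.1]
0.05 [374.7 122.2] [322.2 311.6] +z11 [322.6 287.4]
112 [154, 153, 153, 153, 152, 140, 111, 69, 39, 29, 21, 26, 25, 24, 21, 22, 22, 19, 18, 24, 21, 28, 39, 69]
114 [154, 154, 154, 155, 153, 149, 139, 115, 86, 58, 32, 26, 19, 21, 20, 20, 22, 29, 29, 32, 37, 59, 90, 120]
116 [152, 153, 154, 153, 153, 152, 144, 121, 89, 66, 54, 38, 27, 23, 24, 32, 56, 80, 94, 101, 111, 123, 137, 142]
118 [154, 153, 152, 154, 153, 153, 141, 115, 87, 78, 77, 52, 33, 28, 28, 49, 88, 126, 141, 144, 143, 145, 147, 146]
120 [154, 154, 154, 155, 155, 152, 141, 113, 85, 79, 72, 51, 31, 28, 32, 60, 102, 136, 145, 148, 146, 146, 146, 146]
122 [155, 155, 154, 155, 156, 152, 139, 109, 82, 77, 72, 51, 32, 28, 32, 68, 112, 138, 147, 145, 147, 146, 148, 146]
124 [156, 156, 155, 157, 156, 153, 142, 108, 85, 80, 67, 44, 33, 29, 39, 75, 116, 139, 145, 147, 146, 147, 14
[... 1991 characters left out ...]
5, 146]
292 [20, 20, 62, 67, 65, 64, 25, 19, 24, 63, 67, 64, 63, 23, 19, 8]
296 [16, 27, 65, 65, 65, 66, 22, 14, 26, 63, 65, 65, 67, 31, 14, 22]
300 [21, 35, 64, 66, 64, 63, 21, 16, 21, 61, 66, 65, 63, 36, 20, 16]
304 [31, 45, 64, 63, 63, 64, 19, 10, 24, 64, 65, 62, 66, 48, 30, 26]
308 [12, 46, 65, 65, 65, 64, 19, 17, 18, 61, 63, 63, 65, 52, 16, 14]
312 [15, 53, 65, 64, 65, 61, 17, 15, 18, 65, 62, 64, 66, 56, 18, 18]
316 [18, 16, 28, 71, 114, 116, 39, 28, 40, 116, 111, 68, 24, 19, 22, 18]
320 [16, 20, 16, 16, 16, 94, 41, 29, 37, 98, 24, 19, 21, 19, 20, 17]
324 [29, 20, 14, 17, 18, 71, 35, 32, 37, 73, 19, 21, 17, 20, 22, 30]
328 [14, 20, 22, 16, 13, 16, 32, 32, 32, 18, 11, 17, 17, 20, 16, 19]
```

Both cameras put the shut fingertips about 38 mm short of the reported TCP: side row 126 against 138, wrist row 279 against 250. So the jaws closed above the bar. From here I treat the tips as reported z + 38 mm, and I go lower carefully while watching the force.

Request:
send_rows(moves="2 0 1 0 0 0;0 50 0 0 0 0;0 50 0 0 0 0;0 50 0 0 0 0;0 40 0 0 0 0;0 30 0 0 0 0;0 15 0 0 0 0;0 10 0 0 0 0;0 5 0 0 0 0;0 0 0 0 0 0", claw=-1)

```text
clock: 9.28
tool_pos: [0.5469, -0.258, 0.0488]
tool_rot: [-1.571, -0.001, -0.769]
ft_force: [-0.3, 0.2, 0.5]
width: 1.004
```

Request:
send_rows(moves="0 5 0 0 0 0;0 5 0 0 0 0;0 4 0 0 0 0;0 3 0 0 0 0;0 3 0 0 0 0;0 0 0 0 0 0")

```text
clock: 10.02
tool_pos: [0.5463, -0.2576, 0.0279]
tool_rot: [-1.571, 0.001, -0.769]
ft_force: [-0.7, -0.3, 0.2]
width: 1.001
```

```bash
python3 - <<'E'
from h import *
s=robot.observe(); print(s['clock'],s['tool_pos'],s['tool_rot'],s['ft_force'],s['torque'],s['width'])
E
```

```text
10.025 [ 0.54629216 -0.25762251  0.02789763] [-1.57085779e+00  5.37115766e-04 -7.69053398e-01] [-0.73307527 -0.30409932  0.21971566] [-0.01381757  0.06826117 -0.01848249] 1.0011995750577838
```

Request:
send_rows(moves="0 0 0 0 0 0;0 0 0 0 0 0;0 0 0 0 0 0;0 0 0 0 0 0;0 0 0 0 0 0;0 0 0 0 0 0;0 0 0 0 0 0;0 0 0 0 0 0", claw=1, grip_force=60)

```text
clock: 11.02
tool_pos: [0.5467, -0.2579, 0.0285]
tool_rot: [-1.571, -0.001, -0.769]
ft_force: [-0.7, -0.7, 3.7]
width: 0.173
```

The grasp holds: width 0.173 is about 15 mm, against a 16 mm bar. Now I lift and carry it to the hub, turning by −19° to match the hexagon angle I measured.

Request:
send_rows(moves="0 -5 0 0 0 0;0 -15 0 0 0 0;0 -35 0 0 0 0;0 -50 0 0 0 0;0 -50 0 0 0 0;0 -40 0 0 0 0;0 -20 0 0 0 0;0 0 0 0 0 0")

```text
clock: 12.02
tool_pos: [0.5474, -0.2584, 0.2459]
tool_rot: [-1.57, -0.005, -0.769]
ft_force: [-0.3, 0.5, -2.8]
width: 0.176
```

Request:
send_rows(moves="-15.2 0 16.3 0 0 0;-35 0 36 0 0 0;-40 0 41 0 0 0;-42 0 43 0 0 0;-42 0 43 0 0 0;-42 0 43 0 0 0;-42 0 43 0 0 0;-35 0 37 0 0 0;-17 0 18 0 0 0;-6 0 6 0 0 0")

```text
clock: 13.28
tool_pos: [0.5443, 0.1986, 0.2415]
tool_rot: [-1.573, 0.002, -0.766]
ft_force: [0.5, -0.7, -2.9]
width: 0.175
```

Request:
send_rows(moves="0 0 0 0 0.112 0;0 0 0 0 0.112 0;0 0 0 0 0.11 0;0 0 0 0 0 0;0 0 0 0 0 0")

```text
clock: 13.9
tool_pos: [0.5458, 0.1962, 0.2427]
tool_rot: [-1.572, 0.0, -1.102]
ft_force: [0.5, -0.7, -2.9]
width: 0.174
```

```bash
python3 - <<'E'
from h import *
import pickle
d={n:cam(n) for n in('top','side','wrist')}; pickle.dump(d,open('c4.pkl','wb'))
s=robot.observe(); p=s['tool_pos']; print(s['clock'],p,s['tool_rot'],s['ft_force'],s['torque'],s['width'])
h=cv2.cvtColor(d['side']['frame'],cv2.COLOR_RGB2HSV)
a=d['side']['frame'][150:360,220:430]; b=d['wrist']['frame']
cv2.imwrite('pics/k1.png',np.hstack([cv2.resize(a,(400,400),interpolation=cv2.INTER_CUBIC),cv2.resize(b,(400,400))])[:,:,::-1])
# top & side hub hex on the first pictures
d0=pickle.load(open('c0.pkl','rb'))
for n,b in(('top',(240,218,276,258)),('side',(288,262,326,292))):
    c=d0[n]; im=c['frame'].astype(int); x0,y0,x1,y1=b
    m=np.zeros(im.shape[:2],np.uint8); m[y0:y1,x0:x1]=(((im[...,2]-im[...,0]>-2)&(im.min(2)>120))|(im.max(2)<70))[y0:y1,x0:x1]
    nn,l,s_,ce=cv2.connectedComponentsWithStats(m); i=1+np.argmax(s_[1:,4])
    k,_=cv2.findContours((l==i).astype(np.uint8),cv2.RETR_EXTERNAL,cv2.CHAIN_APPROX_NONE); k=max(k,key=len)
    M=cv2.moments(k); u,v=M['m10']/M['m00'],M['m01']/M['m00']; P=np.array([ray(c,x,y,.15)[:2] for x,y in k[:,0]]); print(n,(u,v),s_[i],ray(c,u,v,.15),np.ptp(P,0))
E
```

```text
14.05 [0.54607412 0.19646005 0.24305594] [-1.57106780e+00  5.80942550e-05 -1.10238115e+00] [-0.24753559  0.59194618 -2.83084119] [ 0.00852234 -0.00734862  0.02066279] 0.17614713732069942
top (257.9400079459674, 236.89312673818034) [246 225  24  25 422] [0.54835524 0.1959058  0.15      ] [0.07581332 0.0707199 ]
side (307.76410256410253, 277.89743589743586) [302 276  12   5  45] [0.54762243 0.20194658 0.15      ] [0.02489174 0.01768615]
```

View pics/k1.png

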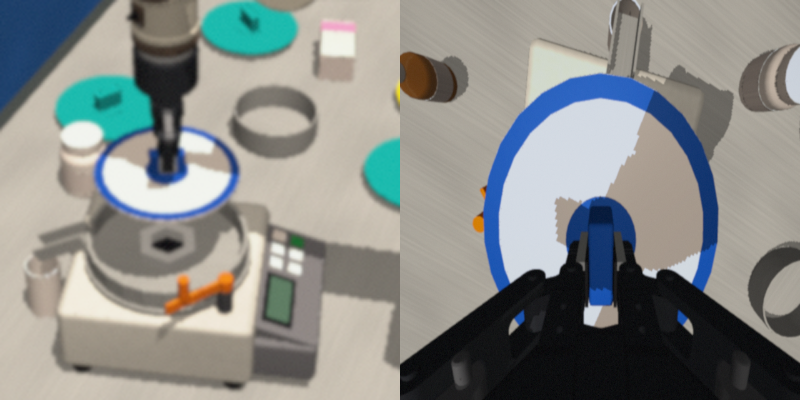

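The disc is held level over the bowl and the gate is still swung out. I descend gently.

Request:
send_rows(moves="0 20 0 0 0 0;0 30 0 0 0 0;0 25 0 0 0 0;0 10 0 0 0 0;0 5 0 0 0 0;0 0 0 0 0 0;0 0 0 0 0 0")

```text
clock: 14.92
tool_pos: [0.5469, 0.1968, 0.1544]
tool_rot: [-1.569, -0.001, -1.103]
ft_force: [0.4, -0.3, -3.5]
width: 0.175
```

Request:
send_rows(moves="0 2 0 0 0 0;0 2 0 0 0 0;0 1.5 0 0 0 0;0 1.5 0 0 0 0;0 1 0 0 0 0;0 0 0 0 0 0;0 0 0 0 0 0")

```text
clock: 15.8
tool_pos: [0.5462, 0.1966, 0.1453]
tool_rot: [-1.571, -0.0, -1.103]
ft_force: [0.0, 0.5, -3.5]
width: 0.177
```

Request:
send_rows(moves="0 1 0 0 0 0;0 1 0 0 0 0;0 1 0 0 0 0;0 1 0 0 0 0;0 0 0 0 0 0;0 0 0 0 0 0")

```text
clock: 16.55
tool_pos: [0.5462, 0.1966, 0.1412]
tool_rot: [-1.571, -0.0, -1.103]
ft_force: [0.0, -0.5, -2.1]
width: 0.175
```

```bash
cat > s.py <<'E'
from h import *
s=robot.observe(); print(s['clock'],s['tool_pos'].round(4),s['tool_rot'].round(3),s['ft_force'].round(2),s['torque'].round(3),s['width'])
E
python3 s.py
```

```text
16.55 [0.5462 0.1966 0.1412] [-1.571 -0.    -1.103] [ 0.03 -0.5  -2.1 ] [-0.055 -0.005 -0.004] 0.17513311092655368
```

Request:
send_rows(moves="0 1 0 0 0 0;0 0.5 0 0 0 0;0 0 0 0 0 0")

```text
clock: 16.92
tool_pos: [0.5461, 0.1966, 0.1396]
tool_rot: [-1.571, 0.0, -1.103]
ft_force: [-0.5, 0.1, -2.3]
width: 0.176
```

Request:
send_rows(moves="0 1 0 0 0 0;0 0.5 0 0 0 0;0 0 0 0 0 0;0 0 0 0 0 0")

```text
clock: 17.42
tool_pos: [0.5462, 0.1966, 0.1382]
tool_rot: [-1.571, -0.0, -1.103]
ft_force: [-0.7, 0.1, -2.9]
width: 0.176
```

```bash
python3 s.py
```

```text
17.425 [0.5462 0.1966 0.1382] [-1.571 -0.    -1.103] [-0.69  0.06 -2.9 ] [-0.043 -0.063 -0.072] 0.1756581761974584
```

Request:
send_rows(moves="0 1 0 0 0 0;0 0.5 0 0 0 0;0 0 0 0 0 0")

```text
clock: 17.8
tool_pos: [0.5461, 0.1966, 0.1366]
tool_rot: [-1.571, 0.0, -1.103]
ft_force: [-0.0, 1.6, -2.3]
width: 0.175
```

Request:
send_rows(moves="0 1 0 0 0 0;0 0.5 0 0 0 0;0 0 0 0 0 0")

```text
clock: 18.18
tool_pos: [0.5461, 0.1966, 0.1351]
tool_rot: [-1.571, 0.0, -1.103]
ft_force: [0.5, 0.6, -3.3]
width: 0.174
```

```bash
python3 s.py
```

```text
18.175 [0.5461 0.1966 0.1351] [-1.571  0.    -1.103] [ 0.52  0.57 -3.26] [-0.011  0.027  0.04 ] 0.1743557498330225
```

Request:
send_rows(moves="0 1 0 0 0 0;0 1 0 0 0 0;0 0 0 0 0 0")

```text
clock: 18.55
tool_pos: [0.5461, 0.1966, 0.133]
tool_rot: [-1.571, 0.0, -1.103]
ft_force: [-0.6, 0.3, -3.5]
width: 0.174
```

Request:
send_rows(moves="0 1 0 0 0 0;0 0.5 0 0 0 0;0 0 0 0 0 0")

```text
clock: 18.92
tool_pos: [0.5461, 0.1966, 0.1316]
tool_rot: [-1.571, 0.0, -1.103]
ft_force: [0.6, 0.2, -2.4]
width: 0.173
```

Request:
send_rows(moves="0 1 0 0 0 0;0 0.5 0 0 0 0;0 0 0 0 0 0")

```text
clock: 19.3
tool_pos: [0.5461, 0.1966, 0.1301]
tool_rot: [-1.571, 0.0, -1.103]
ft_force: [0.1, -0.3, -3.0]
width: 0.174
```

```bash
python3 s.py
```

```text
19.3 [0.5461 0.1966 0.1301] [-1.571  0.    -1.103] [ 0.09 -0.34 -3.04] [-0.025  0.007 -0.036] 0.17404481415326029
```

Request:
send_rows(moves="0 0.7 0 0 0 0;0 0.7 0 0 0 0;0 0 0 0 0 0")

```text
clock: 19.68
tool_pos: [0.5461, 0.1966, 0.1287]
tool_rot: [-1.571, 0.0, -1.103]
ft_force: [-0.9, -0.1, -2.3]
width: 0.171
```

Request:
send_rows(moves="0 0.5 0 0 0 0;0 0.5 0 0 0 0;0 0 0 0 0 0")

```text
clock: 20.05
tool_pos: [0.5463, 0.1967, 0.1284]
tool_rot: [-1.571, -0.0, -1.103]
ft_force: [-2.1, -0.4, 3.4]
width: 0.175
```

```bash
python3 s.py
```

```text
20.05 [0.5463 0.1967 0.1284] [-1.571 -0.    -1.103] [-2.08 -0.36  3.41] [-0.077  0.422 -0.001] 0.17484248813788383
```

Contact came at a reported z of 0.1284, as predicted for home (0.1285), and the yaw moment is near zero. I release, rise and check.

Request:
send_rows(moves="0 -0.5 0 0 0 0;0 0 0 0 0 0;0 0 0 0 0 0;0 0 0 0 0 0;0 0 0 0 0 0;0 0 0 0 0 0;0 0 0 0 0 0;0 0 0 0 0 0", claw=-1)

```text
clock: 21.05
tool_pos: [0.5462, 0.1966, 0.1283]
tool_rot: [-1.571, -0.0, -1.103]
ft_force: [0.5, -0.2, -0.0]
width: 0.999
```

Request:
send_rows(moves="0 -10 0 0 0 0;0 -30 0 0 0 0;0 -50 0 0 0 0;0 -60 0 0 0 0;0 -50 0 0 0 0;0 0 40 0 0 0;0 0 0 0 0 0;0 0 0 0 0 0", claw=1)

```text
clock: 22.05
tool_pos: [0.5814, 0.2146, 0.3282]
tool_rot: [-1.572, 0.0, -1.103]
ft_force: [-0.5, 0.0, -0.1]
width: -0.0
```

```bash
python3 - <<'E'
from h import *
import pickle
d={n:cam(n) for n in('top','side','wrist')}; pickle.dump(d,open('c5.pkl','wb'))
s=robot.observe(); p=s['tool_pos']; print(s['clock'],p,s['tool_rot'],s['width'])
for n in d: print(n,proj(d[n],[.5463,.1967,.17]))
a=d['side']['frame'][240:340,250:350]; b=d['wrist']['frame']
cv2.imwrite('pics/r1.png',np.hstack([cv2.resize(a,(400,400),interpolation=cv2.INTER_CUBIC),cv2.resize(b,(400,400))])[:,:,::-1])
E
```

```text
22.2 [0.58129229 0.21444506 0.3286039 ] [-1.57079670e+00 -1.01536917e-04 -1.10307415e+00] 0.00029088980184421333
top [256.80852972 236.37417   ]
side [309.03346806 270.78003065]
wrist [321.65033677 250.25094709]
```

View pics/r1.png

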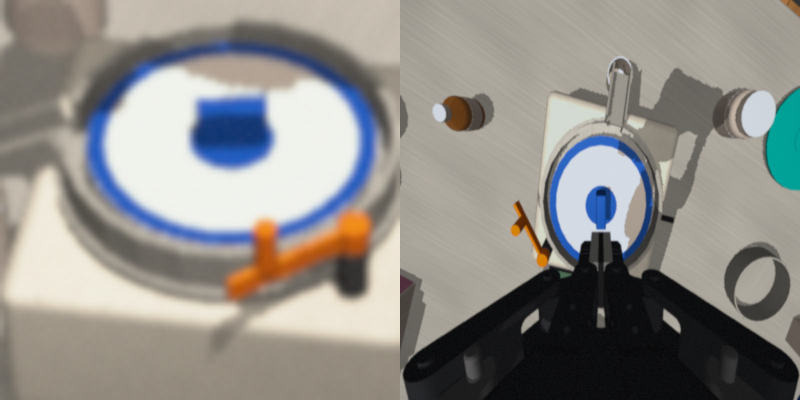

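The disc lies below the rim and concentric in the bowl, and the gate is still out (side crop: tab at (263,240), hinge at (352,225)). Next is a numeric check of the seat height and the gate geometry.

```bash
python3 - <<'E'
from h import *
import pickle
from scipy.optimize import least_squares
d=pickle.load(open('c5.pkl','rb'))
K={}
for n,b in(('side',(262,240,350,305)),('top',(215,195,300,280)),('wrist',(225,150,420,340))):
    h=cv2.cvtColor(d[n]['frame'],cv2.COLOR_RGB2HSV); x0,y0,x1,y1=b
    m=np.zeros(h.shape[:2],np.uint8); m[y0:y1,x0:x1]=((h[...,0]>100)&(h[...,0]<128)&(h[...,1]>110)).astype(np.uint8)[y0:y1,x0:x1]
    k,_=cv2.findContours(m,cv2.RETR_EXTERNAL,cv2.CHAIN_APPROX_NONE); k=max(k,key=cv2.contourArea)[:,0]; k=cv2.convexHull(k)[:,0]; K[n]=k
    for z in(.155,.165):
        P=np.array([ray(d[n],u,v,z)[:2] for u,v in k]); r=least_squares(lambda q:np.hypot(*(P-q[:2]).T)-q[2],[.546,.196,.09],loss='soft_l1',f_scale=.001).x
        print(n,len(k),z,r.round(4))
c=d['side']
print('side: hinge z.19',ray(c,338,294,.195),'tab top',ray(c,316.5,298,.21),'tab ctr',ray(c,316.5,301,.195))
w=d['wrist'];h=cv2.cvtColor(w['frame'],cv2.COLOR_RGB2HSV)
m=((h[...,0]<20)&(h[...,1]>170)&(h[...,2]>70)).astype(np.uint8); m[:,:170]=0; m[:,260:]=0
v,u=np.nonzero(m); print(u.min(),u.max(),v.min(),v.max(),len(u))
cr=cv2.resize(w['frame'][230:330,175:255],(480,600),interpolation=cv2.INTER_CUBIC); cv2.imwrite('pics/gate.png',cr[:,:,::-1])
E
```

```text
side 32 0.155 [0.5515 0.1947 0.0882]
side 32 0.165 [0.5472 0.2041 0.0873]
top 21 0.155 [0.5486 0.195  0.0869]
top 21 0.165 [0.5468 0.1936 0.0863]
wrist 52 0.155 [0.5449 0.1968 0.0895]
wrist 52 0.165 [0.5476 0.1982 0.0869]
side: hinge z.19 [0.44363641 0.26520063 0.195     ] tab top [0.47814851 0.30921898 0.21      ] tab ctr [0.48018185 0.30454956 0.195     ]
178 238 242 319 1170
```

View pics/gate.png

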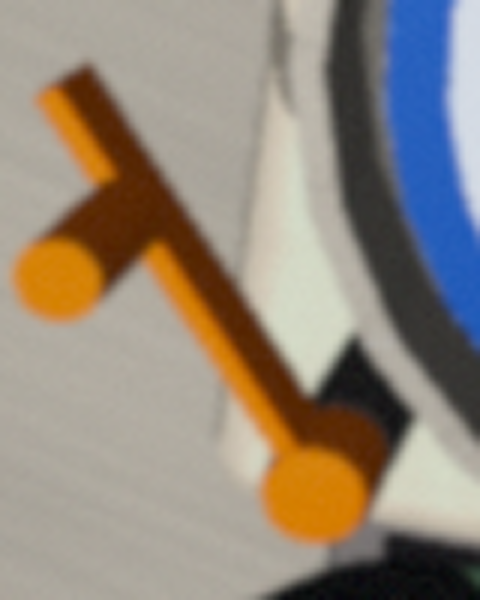

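```bash
python3 - <<'E'
from h import *
import pickle
w=pickle.load(open('c5.pkl','rb'))['wrist']; H=np.array([.5455,.1966])
t=ray(w,184.3,276,.21)[:2]
for z in(.175,.185,.195):
    g=ray(w,227.1,312.1,z)[:2]; print(z,'hinge',g,np.linalg.norm(g-H),'tab dist',np.linalg.norm(t-g))
print('tab',t)
hg=np.array([.4435,.2545]); u=(hg-H)/np.linalg.norm(hg-H); hg=H+.12*u; a0=np.arctan2(*(H-hg)[::-1]); a=np.arctan2(*(t-hg)[::-1]); print('hinge',hg,'a0',a0,'gate',a-a0)
E
```

```text
0.175 hinge [0.43870024 0.25730639] 0.12284727687835355 tab dist 0.06201631849920569
0.185 hinge [0.44482019 0.2569249 ] 0.11736915595173622 tab dist 0.05878342089343735
0.195 hinge [0.45094013 0.25654342] 0.11195884316011309 tab dist 0.05603709346679925
tab [0.47673221 0.30629203]
hinge [0.44114125 0.25583894] a0 -0.5162907920569954 gate 1.4727283106498035
```

Checks hold. The ring fit agrees with a disc at 0.155 m, not 10 mm high. The hinge comes out at (0.442,0.256) and the tab at (0.477,0.305), so the gate is at about 1.47 rad. I'll now push the tab from outside with the shut fingers, at a fixed orientation, following its arc.

Request:
send_rows(moves="0 0 0 0 0.125 0;0 0 0 0 0.124 0;-47 0 -27.6 0 0 0;-47 0 -27.6 0 0 0;-47 0 -27.6 0 0 0;0 0 0 0 0 0")

```text
clock: 22.95
tool_pos: [0.4678, 0.3365, 0.3292]
tool_rot: [-1.57, 0.001, -1.347]
ft_force: [0.7, -0.2, 0.7]
width: 0.003
```

Request:
send_rows(moves="0 40 0 0 0 0;0 50 0 0 0 0;0 45 0 0 0 0;0 30 0 0 0 0;0 12 0 0 0 0;0 0 0 0 0 0;0 0 0 0 0 0")

```text
clock: 23.82
tool_pos: [0.4717, 0.3346, 0.1533]
tool_rot: [-1.568, 0.001, -1.352]
ft_force: [-1.4, 0.7, -0.0]
width: -0.002
```

```bash
cat > arc.py <<'E'
from h import *
s=robot.observe(); p=s['tool_pos']; y=s['tool_rot'][2]; print(s['clock'],p.round(4),y,s['ft_force'].round(2))
X=np.array([np.cos(y),np.sin(y)]);Z=np.array([-np.sin(y),np.cos(y)])
hg=np.array([.4418,.2557]);a0=-.516
T=lambda q:hg+.06*np.array([np.cos(a0+q),np.sin(a0+q)])
cur=p[:2]
for q in [1.473]+list(np.linspace(1.35,-.05,15)):
    n=T(q)-X*15e-3; e=(n-cur)*1e3; print(round(q,2),'x %.1f z %.1f'%(e@X,e@Z)); cur=n
E
python3 arc.py
```

```text
23.825 [0.4717 0.3346 0.1533] -1.3522540491086195 [-1.42  0.66 -0.01]
1.47 x 15.2 z -2.0
1.35 x 5.7 z 4.6
1.25 x 5.1 z 3.2
1.15 x 5.4 z 2.7
1.05 x 5.6 z 2.1
0.95 x 5.8 z 1.6
0.85 x 5.9 z 1.0
0.75 x 6.0 z 0.4
0.65 x 6.0 z -0.2
0.55 x 5.9 z -0.8
0.45 x 5.8 z -1.4
0.35 x 5.7 z -2.0
0.25 x 5.4 z -2.5
0.15 x 5.2 z -3.1
0.05 x 4.8 z -3.6
-0.05 x 4.5 z -4.0
```

Request:
send_rows(moves="8 0 -1 0 0 0;7 0 -1 0 0 0;5.7 0 4.6 0 0 0;5.1 0 3.2 0 0 0;5.4 0 2.7 0 0 0;0 0 0 0 0 0")

```text
clock: 24.58
tool_pos: [0.4856, 0.3049, 0.151]
tool_rot: [-1.572, -0.001, -1.353]
ft_force: [-0.4, 0.4, -0.6]
width: -0.0
```

```bash
python3 - <<'E'
from h import *
import pickle
d={n:cam(n) for n in('side','wrist')}; pickle.dump(d,open('c6.pkl','wb'))
s=robot.observe(); print(s['clock'],s['tool_pos'].round(4),s['ft_force'].round(2))
h=cv2.cvtColor(d['side']['frame'],cv2.COLOR_RGB2HSV); m=((h[...,0]<20)&(h[...,1]>170)&(h[...,2]>80)).astype(np.uint8); m[:, :285]=0;m[:,360:]=0;m[:270]=0;m[330:]=0
m[:, :]=m
v,u=np.nonzero(m); print('side orange',len(u),u.min(),u.max(),v.min(),v.max()); i=u<u.min()+4; print('far end px',u[i].mean(),v[i].mean(),ray(d['side'],u[i].mean(),v[i].mean(),.17))
E
```

```text
24.675 [0.4852 0.3053 0.1508] [ 0.45  0.51 -0.2 ]
side orange 175 303 342 294 303
far end px 304.6666666666667 299.8095238095238 [0.51632937 0.28993441 0.17      ]
```

The gate is moving and the force is negligible. I continue along the arc.

Request:
send_rows(moves="5.6 0 2.1 0 0 0;5.8 0 1.6 0 0 0;5.9 0 1 0 0 0;6 0 0.4 0 0 0;6 0 -0.2 0 0 0;5.9 0 -0.8 0 0 0;5.8 0 -1.4 0 0 0;0 0 0 0 0 0")

```text
clock: 25.68
tool_pos: [0.4973, 0.2657, 0.1515]
tool_rot: [-1.57, -0.001, -1.353]
ft_force: [0.0, 0.9, -0.0]
width: 0.0
```

Request:
send_rows(moves="5.7 0 -2 0 0 0;5.4 0 -2.5 0 0 0;2.6 0 -1.5 0 0 0;2.6 0 -1.6 0 0 0;0 0 0 0 0 0")

```text
clock: 26.3
tool_pos: [0.4931, 0.2485, 0.1513]
tool_rot: [-1.571, -0.0, -1.352]
ft_force: [-0.0, -0.9, 0.5]
width: -0.001
```

```bash
python3 arc.py | head -1; python3 - <<'E'
from h import *
hg=np.array([.4418,.2557])
c=cam('side'); h=cv2.cvtColor(c['frame'],cv2.COLOR_RGB2HSV); m=((h[...,0]<20)&(h[...,1]>170)&(h[...,2]>80)).astype(np.uint8); m[:, :275]=0;m[:,360:]=0;m[:265]=0;m[330:]=0
v,u=np.nonzero(m); i=u<u.min()+3; p=ray(c,u[i].mean(),v[i].mean(),.17); print('end',len(u),p,'gate est',np.arctan2(*(p[:2]-hg)[::-1])+.516,'r',np.linalg.norm(p[:2]-hg))
E
```

```text
26.3 [0.4931 0.2485 0.1513] -1.3521407731499988 [-0.01 -0.94  0.47]
end 101 [0.48695874 0.23108608 0.17      ] gate est 0.016962558252650195 r 0.05143109036816821
```

Request:
send_rows(moves="2.4 0 -1.7 0 0 0;2.4 0 -1.8 0 0 0;0 0 0 0 0 0")

```text
clock: 26.72
tool_pos: [0.4921, 0.2473, 0.1518]
tool_rot: [-1.564, 0.007, -1.352]
ft_force: [5.5, 15.5, -4.2]
width: -0.001
```

Request:
send_rows(moves="1 0 -0.9 0 0 0;0 0 0 0 0 0")

```text
clock: 26.98
tool_pos: [0.4921, 0.2472, 0.1519]
tool_rot: [-1.562, 0.009, -1.351]
ft_force: [8.1, 19.0, -5.8]
width: 0.002
```

Request:
send_rows(moves="1 0 -0.9 0 0 0;0 0 0 0 0 0")

```text
clock: 27.22
tool_pos: [0.4917, 0.247, 0.1521]
tool_rot: [-1.561, 0.011, -1.351]
ft_force: [8.9, 23.4, -6.7]
width: 0.001
```

The force rose to about 20 N with no further motion, so the tab has met its stop. I back off, raise the arm and measure the gate.

Request:
send_rows(moves="-8 0 0 0 0 0;-15 0 0 0 0 0;0 -30 0 0 0 0;0 -60 0 0 0 0;0 -60 0 0 0 0;-40 0 -40 0 0 0;0 0 0 0 0 0;0 0 0 0 0 0")

```text
clock: 28.22
tool_pos: [0.4366, 0.2936, 0.3007]
tool_rot: [-1.571, -0.001, -1.352]
ft_force: [1.1, 0.0, 0.2]
width: -0.0
```

```bash
python3 - <<'E'
from h import *
import pickle
d={n:cam(n) for n in('top','side','wrist')}; pickle.dump(d,open('c7.pkl','wb'))
s=robot.observe(); print(s['clock'],s['tool_pos'].round(4),s['ft_force'].round(2))
for n in d: print(n,'tab shut',proj(d[n],[.494,.2261,.21]).round(),'hinge',proj(d[n],[.4418,.2557,.185]).round())
a=d['side']['frame'][240:340,250:350]; q=proj(d['wrist'],[.494,.2261,.21]); x=int(np.clip(q[0]-100,0,440)); y=int(np.clip(q[1]-100,0,280)); print(x,y)
b=d['wrist']['frame'][y:y+200,x:x+200]
cv2.imwrite('pics/f1.png',np.hstack([cv2.resize(a,(400,400),interpolation=cv2.INTER_CUBIC),cv2.resize(b,(400,400))])[:,:,::-1])
E
```

```text
28.375 [0.4371 0.2932 0.3005] [0.38 0.01 0.58]
top tab shut [244. 251.] hinge [234. 270.]
side tab shut [324. 272.] hinge [340. 295.]
wrist tab shut [420. 179.] hinge [363. 226.]
320 78
```

View pics/f1.png

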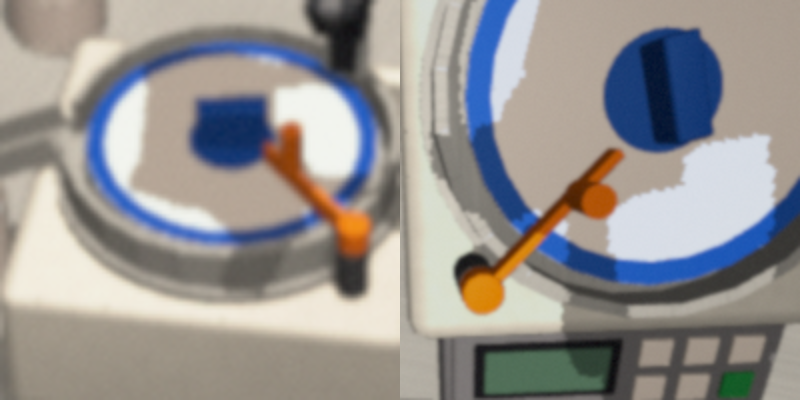

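The gate now lies over the disc. In the wrist picture the tab top is at (419.5,178), predicted (420,179) for shut, and the hinge is at (361,224), predicted (363,226). One numeric check remains, then I hand in.

```bash
python3 - <<'E'
from h import *
import pickle
w=pickle.load(open('c7.pkl','rb'))['wrist']; H=np.array([.5457,.1967])
t=ray(w,419.3,177.8,.21)[:2]; 
for z in(.18,.185):
    g=ray(w,360.8,223.8,z)[:2]; A=lambda v:np.arctan2(v[1],v[0]); print(t,g,'gate',A(t-g)-A(H-g),'tab-hub',np.linalg.norm(t-H),'hinge-hub',np.linalg.norm(g-H))
h=cv2.cvtColor(w['frame'],cv2.COLOR_RGB2HSV)
E
```

```text
[0.49434143 0.22708495] [0.44250294 0.25771305] gate 0.00029026528822284625 tab-hub 0.05967368068350423 hinge-hub 0.11988421822528542
[0.49434143 0.22708495] [0.44350785 0.25855766] gate -0.010055812836026745 tab-hub 0.05967368068350423 hinge-hub 0.11945545499002032
```

```bash
python3 -c "
from station import robot
print(robot.hand_in())"
```

```text
the job is handed in; nothing more can be done
None
```

The count disc is home in the drive and released, the gate is shut on its stop, and the job is handed in at about 28 s on the robot's clock. The hand-in reported no verdict.

- **Disc:** I turned it to the hub's hexagon angle as measured in the wrist camera. It went down without catching and met the seat at the predicted height, with about 6 N of contact. I measured it only once after release. The ring fit in the wrist and side views put it at the home height, and fitted centres from the three cameras differed by up to about 7 mm. I did not measure the disc's tilt. After the gate was shut it still looked flat and in place by eye.
- **Gate:** It started at about 1.47 rad. Pushing it to the stop peaked at about 26 N on the tool. My last check gave a gate angle of 0 to −0.01 rad, with the tab 59.7 mm from the hub's axis against 60 mm expected.
- **Robot and other objects:** The arm finished raised clear with about zero force. It made no contact near the vial, jar, carton or amber bottle, but I did not measure their final positions.

**What failed or disagreed:**
- **First grasp:** It closed on nothing, because both cameras showed the fingertips about 38 mm short of the reported tool point. I corrected for that from then on, and the second grasp held.
- **Camera offset:** The top and wrist cameras disagreed by 2 to 4 mm on positions. The hexagon fit absorbed this.
- **Stop position:** The tool stopped about 6 mm before I expected the stop, but the gate angle measured afterwards shows the gate shut.

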